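Set the mount cutter's measuring stop

TASK

Set the mount cutter's sliding stop: with the fingertips press down its yellow middle pad to free the brake and, keeping the pad pressed, push the black slider along the rail until it is fully home against the red stop (not the grey one). Then let go of the pad, so that the brake bites and the slider stays there, and move clear. Never force the slider along with its brake on, and leave the tape measure, knife and sanding block where they are: nothing is to be picked up.

Things in the scene. Friction and masses are not known exactly. Their poses are not given: they have to be found in the camera images.
- rail: Mount cutter, fixed to the table: a grey baseboard (250 x 540 mm, 12 mm thick, green cutting mat on it) with a straight slotted aluminium rail (50 mm wide, its top 32 mm above the table). Origin: on the table plane under the middle of the rail. Its y axis runs along the rail, its x axis across it towards the mat; turned by up to 0.3 rad.
- carriage: The black slider. Origin: on the rail's axis, at the middle of the slider's underside, 33 mm above the table; axes as the rail's. It is 90 mm long (along the rail), 96 mm wide, captive on the rail. At each of its ends stands a cross lug 16 mm thick, top 59 mm above the table; the pad lies sunk between them, in a gap 58 mm long, flanked by low cheeks (top 43 mm). With the brake on it resists 11 to 18 N; off, it slides with about 1 N and some drag.
- pad (a joint): How far the yellow pad is pressed, m: 0 at rest (brake on), at most 0.005 (bottomed). It sinks straight down against a spring: 12 N to start, 14 N at the bottom. The brake is off from 1 mm and the pad springs up by itself when released.
- pad_top (a point): Middle of the pad's top face: a flat yellow pad 46 mm across the rail by 54 mm along it, in the middle of the slider, 50 mm above the table at rest; moves with the pad. A fingertip pressed on it carries the slider by friction; if it slips it meets a lug 9 mm above the resting pad.
- red_stop_mid (a point): Middle of the red stop, a fixed block clamped on the rail: 60 mm across, 30 mm along the rail, its top 57 mm above the table with a red knob of 22 mm diameter up to 69 mm; point on the rail's axis, 46 mm above the table. It is at either end of the rail. The slider touches it when their middles are 60 mm apart.
- grey_stop_mid (a point): The same point of the grey stop, alike but for its colour, at the other end of the rail. Not the one wanted.
- tape_mid (a point): Centre of a loose blue tape measure lying on the mat, 60 x 66 x 30 mm high. Leave alone.
- knife_mid (a point): Centre of a loose orange craft knife lying on the mat roughly along the rail, 19 x 140 x 14 mm high plus its tip. Leave alone.
- sander_mid (a point): Centre of a loose cork sanding block on the mat, 45 x 90 x 32 mm high. Leave alone.

How it is judged:
By the outcome, as a careful person would: the job done as asked, in the order asked, and still so for the second after the job is handed in, with the robot touching nothing.
It also fails if it takes over 35 s, if anything falls off the work surface, if the arm or the gripper's body presses on something with over 40 N, if the wrist force passes 120 N, or if a joint passes its speed limit or range.

ROBOT

A 6-joint arm with a two-finger parallel gripper is mounted at the origin on the work surface. World frame = base frame: x ahead of the robot, y to its left, z up, the work surface at z = 0. Lengths are in m, angles in degrees, forces in N, time in s.
With the tool pointing down it reaches from about 0.275 to 0.775 m from the base axis. Payload 14.6 kg.
Tool frame: the origin (TCP) lies midway between the tips of the shut fingers; the grasp point (between the pads) lies 19 mm behind it; z points along the fingers, y is the line along which they close (so a half turn about z gives the same grasp; the last joint's range is limited). The gripper opens to 85 mm and grips with 20 to 120 N. Pads are 22 mm wide; open, the fingers measure 114 mm over their backs; the gripper's body (76 mm by 85 mm) begins 54 mm behind the grasp point. The pads swing forward as they close: fully open they stand 13 mm farther back than shut.
Start: joints at [63.524, 15.075, -2.767, 72.158, 0, 81.102], TCP at [0.159, 0.5, 0.231] pointing down, gripper open.
Joint ranges: [-151.79, 151.79], [-50.71, 97.33], [-67.44, 78.34], [-121.81, 120.89], [-77.56, 73.72], [-180, 180]. Speed limits (degrees/s): [108.29, 108.29, 147.25, 159.86, 180, 180].

INTERFACE

Orientations are given as [roll, pitch, yaw] about the fixed x, y, z axes, in that order (R = Rz(yaw) Ry(pitch) Rx(roll)).
In Python, from rig import observe, capture, camera_info, job_done gives the robot as it stands.
- The arm moves only by the tool play_rows, never from a script. Its argument "motion" is a list of rows, each a list of 7 numbers: the turn, a rotation vector about the tool's x, y, z in rad, then the shift along the tool's x, y, z in mm, then the opening in per cent of the stroke, from 0 (shut) to 100 (fully open). In form: [[ax, ay, az, dx, dy, dz, fingers], ...]. A call has exactly 8 rows; each row shifts and turns the commanded pose from where the row before left it, along the tool's axes as they then stand; what a row does not reach is not made up. A row lasts 1/10 s, in which the tool goes at most 50 mm and 8.59 degrees, less where a joint would pass 70% of its speed; a pose out of reach is approached as far as the arm can. A call is refused whole if a number of a shift passes 50 or a number of a turn 0.15, either way. A call with a gripper value outside its range is refused whole. The fingers move at their own pace and stop on an object; "force" is the grip in N (left out, the last holds). Time passes only in rows, so rows that do not move let the fingers close, or fill a call up. It gives the time, the measured TCP pose, the force, the opening and the grip force at its end, in the units of the state.
- observe(): the state, without advancing time (a new reading comes with each control period).
- capture(name): name is "scene" or "top"; returns the picture (384x512x3 uint8, red, green, blue); there is no depth.
- camera_info(name): a dict with "intrinsics" (3x3 intrinsics, pixels), "origin" and "rotation" of the camera in the world. Camera axes: x right, y down, z forward; pixel columns grow to the right and rows downward; lengths in m; the calibration is good to about 2 mm. A picture is of the moment at which its call begins. camera_info takes no time and is no camera call.
- job_done(): hands the job in; it is judged then, once.
The state is a dict: "time_s": time; "joints": joint angles; "joint_velocities": joint speeds; "tau": joint torques, N m; "ee_pos": TCP position; "eef_rot": TCP orientation; "wrist_force": force on the tool from outside, world axes, zero at the start; "ft_torque": the same for the moment, N m; "gripper_width": finger opening in m; "grasp_force": force on a finger pad.
Only numpy, scipy, OpenCV 4.12 (cv2) and the standard library are available. Lean on these libraries where they do the work, as an engineer would, in place of code of your own. Each camera call takes 0.05 s, during which the arm holds its last target. There are 200 camera calls.

## Working session

There is one attempt and no reset: what is moved stays moved. The work goes in short steps, Python scripts to look and compute and a tool call to move; the robot and the scene stay as the last step left them, time stands still between calls to the robot, and variables do not carry over. Pictures are saved under pics/ and viewed, at most 10 in all, crops included, and the job is handed in when it is done.

Besides the shell and the picture viewer there is one more tool, called as name([rows], argument=value, ...), one row to a line, values as JSON. play_rows: Moves the arm, as the interface text tells. Its arguments: {"type":"object","properties":{"motion":{"type":"array"},"force":{"type":"number"}},"required":["motion"]}

```bash
mkdir -p pics; python3 - <<'E'
from rig import *
import cv2,numpy as np
s=observe();print(s)
ims=[]
for n in("top","scene"):
    im=capture(n);np.save(n+'.npy',im);cv2.imwrite(f'pics/{n}.png',im[:,:,::-1]);print(n,camera_info(n))
E
```

```text
{'time_s': 0.0, 'joints': array([ 6.35230033e+01,  1.50997598e+01, -2.80373369e+00,  7.21567365e+01,
       -4.09999117e-04,  8.11003076e+01]), 'joint_velocities': array([ 0.05320142, -0.00928782,  0.01300208,  0.09952342, -0.00774412,
        0.00427037]), 'tau': array([ 1.42396049e-03, -6.37620020e+01,  3.84562969e+01,  1.39528260e-02,
       -1.10845438e-04,  4.18797958e-05]), 'ee_pos': array([0.15844941, 0.50024429, 0.2308169 ]), 'eef_rot': array([-1.79940432e+02, -8.91282923e-03,  1.62422691e+02]), 'wrist_force': array([ 0.70064996, -0.72510823, -0.01421673]), 'ft_torque': array([ 0.02411314, -0.01999098,  0.01800991]), 'grasp_force': 0.0, 'gripper_width': 0.08496542540739029}
top {'intrinsics': array([[476.83008915,   0.        , 255.42666357],
       [  0.        , 476.83008915, 197.82574122],
       [  0.        ,   0.        ,   1.        ]]), 'origin': array([5.35521272e-01, 4.65259672e-04, 9.82741081e-01]), 'rotation': array([-174.57125506,   -0.31501542,  -90.60392107])}
scene {'intrinsics': array([[354.58678905,   0.        , 253.56634547],
       [  0.        , 354.58678905, 190.0401879 ],
       [  0.        ,   0.        ,   1.        ]]), 'origin': array([1.04444124, 0.03920831, 0.53620812]), 'rotation': array([-137.17803764,   -0.48568381,   95.44217988])}
```

View pics/top.png

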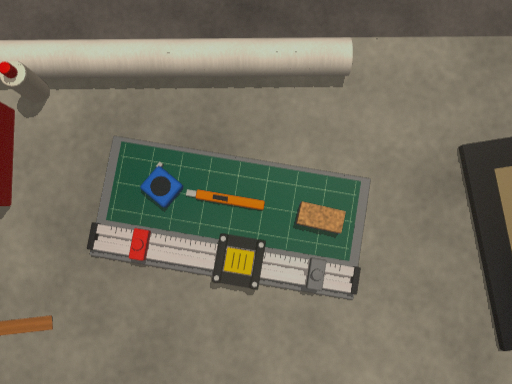

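View pics/scene.png

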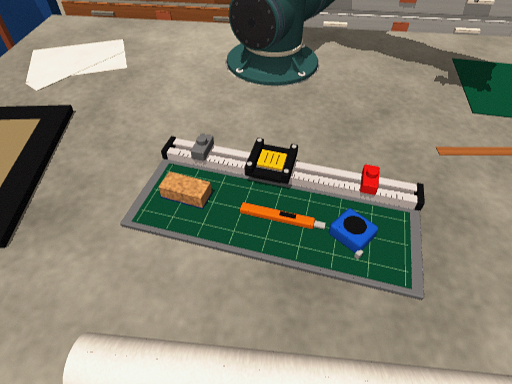

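The top view shows the yellow pad at about (239,261), the red stop at (139,244), the grey stop at (316,275), and the loose tools on the mat above the rail. The scene view agrees, with red on the robot's left (+y).

```bash
cat > h.py <<'E'
import cv2,numpy as np
from rig import *
from scipy.spatial.transform import Rotation as R
def ray(n,uv):
    c=camera_info(n);K=np.array(c['intrinsics'])
    return np.array(c['origin']),R.from_euler('xyz',c['rotation'],degrees=True).as_matrix()@np.linalg.solve(K,[*uv,1])
def onz(n,uv,z):
    o,d=ray(n,uv);return o+d*(z-o[2])/d[2]
def tri(a,b):
    o1,d1=ray('top',a);o2,d2=ray('scene',b)
    t=np.linalg.lstsq(np.c_[d1,-d2],o2-o1,rcond=None)[0]
    p,q=o1+t[0]*d1,o2+t[1]*d2
    return (p+q)/2,np.linalg.norm(p-q)
def blob(im,lo,hi,roi=None,smin=120):
    h=cv2.cvtColor(im,cv2.COLOR_RGB2HSV);m=cv2.inRange(h,(lo,smin,90),(hi,255,255))
    if roi: z=np.zeros_like(m);x0,y0,x1,y1=roi;z[y0:y1,x0:x1]=1;m*=z
    m=cv2.morphologyEx(m,cv2.MORPH_CLOSE,np.ones((5,5),np.uint8))
    c=max(cv2.findContours(m,0,2)[0],key=cv2.contourArea);return cv2.minAreaRect(c),c
E
python3 - <<'E'
from h import *
t,s=np.load('top.npy'),np.load('scene.npy')
yt,ct=blob(t,20,35,(200,225,280,295));ys,_=blob(s,20,35,(240,140,305,185))
print(yt,ys)
p=onz('top',yt[0],.05);q=onz('scene',ys[0],.05);print('pad',p,q,tri(yt[0],ys[0]))
b=[onz('top',c,.05)for c in cv2.boxPoints(yt)];print([np.linalg.norm(b[i]-b[i-1])for i in range(4)],[np.degrees(np.arctan2(*(b[i]-b[i-1])[1::-1]))for i in range(4)])
rt,_=blob(t,0,6,(120,225,160,265));print('red',rt,onz('top',rt[0],.057))
# red knob and end caps, by hand readings
rs,_=blob(s,0,6,(355,160,385,200)); rs2,_=blob(np.roll(s,0),174,180,(355,160,385,200)) if 0 else (rs,0)
print('redscene',rs,tri(rt[0],rs[0]))
# end caps of rail: black
g=cv2.cvtColor(t,cv2.COLOR_RGB2GRAY)
for roi in((84,218,102,256),(345,262,364,298)):
    x0,y0,x1,y1=roi;m=(g[y0:y1,x0:x1]<45).astype(np.uint8);c=max(cv2.findContours(m,0,2)[0],key=cv2.contourArea)
    r=cv2.minAreaRect(c);uv=(r[0][0]+x0,r[0][1]+y0);print('cap',uv,r[1],onz('top',uv,.035))
big=cv2.resize(t[215:300,80:370],None,fx=2.7,fy=2.7,interpolation=cv2.INTER_CUBIC);cv2.imwrite('pics/crop.png',big[:,:,::-1])
E
```

```text
((238.71621704101562, 260.70269775390625), (27.619029998779297, 24.166650772094727), 9.462321281433105) ((271.4807434082031, 159.0961456298828), (27.260143280029297, 17.258220672607422), 11.309932708740234)
pad [0.50188872 0.02811644 0.05      ] [0.50626151 0.02870386 0.05      ] (array([0.50173141, 0.02842681, 0.04589331]), np.float64(0.0003775275460999117))
[np.float64(0.05347176592495934), np.float64(0.046515892908051124), np.float64(0.05372566932359712), np.float64(0.046488624591676624)] [np.float64(80.01415983702827), np.float64(-9.797825500644842), np.float64(-100.01477099484092), np.float64(169.8893647680865)]
red ((139.1538543701172, 244.23077392578125), (16.86598777770996, 31.378582000732422), 11.309932708740234) [0.53573888 0.21976948 0.057     ]
redscene ((369.7475280761719, 179.02474975585938), (17.81116485595703, 29.55260467529297), 5.710593223571777) (array([0.53579093, 0.22360484, 0.04243574]), np.float64(0.0007558233727949826))
cap (95.2647066116333, 236.44117736816406) (2.6678919792175293, 5.5783185958862305) [0.55199463 0.31185244 0.035     ]
cap (352.0, 280.0) (0.0, 0.0) [ 0.46130776 -0.19389462  0.035     ]
```

View pics/crop.png

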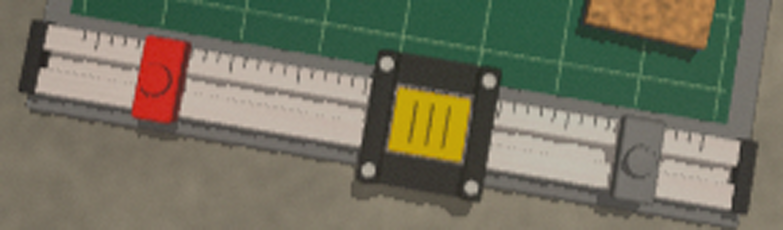

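The yellow pad measures 54 x 46 mm, as given. It sits at (0.502, 0.028), and the rail direction is 80° from both the pad's edges and the pad-to-red line. The middles are about 195 mm apart, so the travel is about 135 mm. Tool yaw needs to be 170° so that tool y runs along the rail towards red.

play_rows([
  [0, 0, -0.132, 0, 0, 0, 0],
  [0, 0, 0, -26, -25, 0, 0],
  [0, 0, 0, -26, -25, 0, 0],
  [0, 0, 0, -26, -25, 0, 0],
  [0, 0, 0, -26, -25, 0, 0],
  [0, 0, 0, -26, -25, 0, 0],
  [0, 0, 0, -26, -25, 0, 0],
  [0, 0, 0, -26, -25, 0, 0],
])

```text
time_s: 0.9
ee_pos: [0.3078, 0.2951, 0.2312]
eef_rot: [-180.0, -0.0, 170.0]
wrist_force: [-0.2, 0.4, -0.1]
gripper_width: -0.0002
grasp_force: 0.0
```

play_rows([
  [0, 0, 0, -26, -25, 0, 0],
  [0, 0, 0, -26, -25, 0, 0],
  [0, 0, 0, -26, -25, 0, 0],
  [0, 0, 0, -26, -25, 0, 0],
  [0, 0, 0, -26, -25, 0, 0],
  [0, 0, 0, -26, -25, 0, 0],
  [0, 0, 0, -26, -25, 0, 0],
  [0, 0, 0, -26, -25, 0, 0],
])

```text
time_s: 1.7
ee_pos: [0.478, 0.062, 0.2311]
eef_rot: [-180.0, -0.0, 170.0]
wrist_force: [0.2, 0.0, 0.0]
gripper_width: -0.0002
grasp_force: 0.0
```

play_rows([
  [0, 0, 0, -4.4, -4.8, 0, 0],
  [0, 0, 0, 0, 0, 25, 0],
  [0, 0, 0, 0, 0, 30, 0],
  [0, 0, 0, 0, 0, 30, 0],
  [0, 0, 0, 0, 0, 30, 0],
  [0, 0, 0, 0, 0, 25, 0],
  [0, 0, 0, 0, 0, 15, 0],
  [0, 0, 0, 0, 0, 0, 0],
])

```text
time_s: 2.5
ee_pos: [0.4793, 0.0583, 0.0746]
eef_rot: [-180.0, -0.2, 170.0]
wrist_force: [-0.1, 0.5, 0.2]
gripper_width: 0.0002
grasp_force: 0.0
```

```bash
python3 - <<'E'
from h import *
s=capture('scene');print(observe()['ee_pos'],observe()['wrist_force'])
cv2.imwrite('pics/a.png',cv2.resize(s[90:220,150:440],None,fx=2.7,fy=2.7)[:,:,::-1])
E
```

```text
[0.48010315 0.05819264 0.07588012] [-0.50964492 -1.3253315   0.24895573]
```

View pics/a.png

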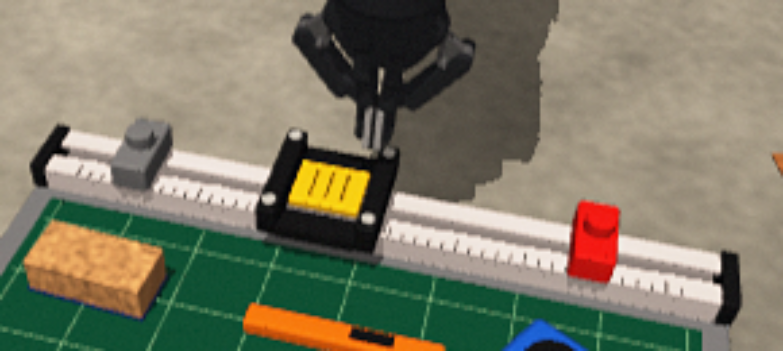

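The fingertips, at about (375,145) in the crop, are over the slider's rear corner. The fast rows fell short, so I correct by (-27, -26) mm.

play_rows([
  [0, 0, 0, -9, -9, 0, 0],
  [0, 0, 0, -9, -9, 0, 0],
  [0, 0, 0, -9, -8, 0, 0],
  [0, 0, 0, 0, 0, 8, 0],
  [0, 0, 0, 0, 0, 7, 0],
  [0, 0, 0, 0, 0, 5, 0],
  [0, 0, 0, 0, 0, 0, 0],
  [0, 0, 0, 0, 0, 0, 0],
])

```text
time_s: 3.35
ee_pos: [0.5027, 0.0278, 0.0562]
eef_rot: [-180.0, -0.0, 170.0]
wrist_force: [0.0, 0.5, -0.9]
gripper_width: 0.0001
grasp_force: 0.0
```

```bash
python3 - <<'E'
from h import *
s=capture('scene');print(observe()['ee_pos'],observe()['wrist_force'])
cv2.imwrite('pics/b.png',cv2.resize(s[90:220,150:440],None,fx=2.7,fy=2.7)[:,:,::-1])
E
```

```text
[0.50290072 0.02780543 0.05636323] [ 0.13525647  0.37150776 -0.33228209]
```

View pics/b.png

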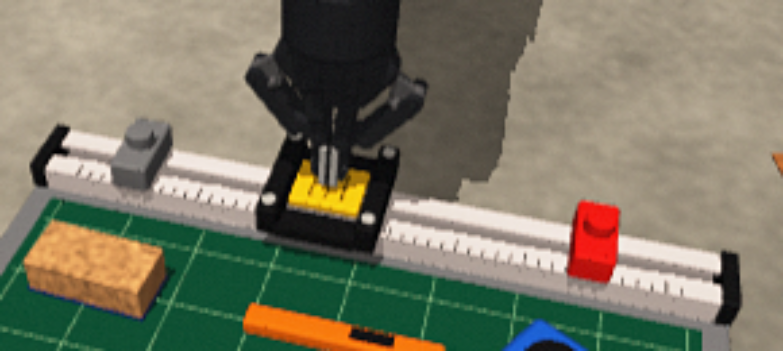

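The fingertips at about (330,180) are over the middle of the yellow pad and between the lugs. Now press down.

play_rows([
  [0, 0, 0, 0, 0, 3, 0],
  [0, 0, 0, 0, 0, 2, 0],
  [0, 0, 0, 0, 0, 2, 0],
  [0, 0, 0, 0, 0, 1, 0],
  [0, 0, 0, 0, 0, 1, 0],
  [0, 0, 0, 0, 0, 0, 0],
  [0, 0, 0, 0, 0, 0, 0],
  [0, 0, 0, 0, 0, 0, 0],
])

```text
time_s: 4.2
ee_pos: [0.503, 0.0276, 0.0478]
eef_rot: [180.0, 0.0, 170.0]
wrist_force: [-3.9, 0.6, 10.9]
gripper_width: 0.0
grasp_force: 6.0
```

play_rows([
  [0, 0, 0, 0, 0, 1, 0],
  [0, 0, 0, 0, 0, 1, 0],
  [0, 0, 0, 0, 0, 1, 0],
  [0, 0, 0, 0, 0, 1, 0],
  [0, 0, 0, 0, 0, 0, 0],
  [0, 0, 0, 0, 0, 0, 0],
  [0, 0, 0, 0, 0, 0, 0],
  [0, 0, 0, 0, 0, 0, 0],
])

```text
time_s: 5.0
ee_pos: [0.5032, 0.0276, 0.0447]
eef_rot: [180.0, 0.1, 170.0]
wrist_force: [-9.1, 1.9, 31.9]
gripper_width: 0.0002
grasp_force: 15.8
```

play_rows([
  [0, 0, 0, 0, 0, -1, 0],
  [0, 0, 0, 0, 1, 0, 0],
  [0, 0, 0, 0, 2, 0, 0],
  [0, 0, 0, 0, 3, 0, 0],
  [0, 0, 0, 0, 4, 0, 0],
  [0, 0, 0, 0, 4, 0, 0],
  [0, 0, 0, 0, 4, 0, 0],
  [0, 0, 0, 0, 4, 0, 0],
])

```text
time_s: 5.8
ee_pos: [0.5069, 0.0494, 0.0449]
eef_rot: [-180.0, 0.0, 170.0]
wrist_force: [-3.6, 0.2, 14.3]
gripper_width: 0.0005
grasp_force: 7.2
```

```bash
cat > chk.py <<'E'
from h import *
t=capture('top');s=capture('scene');o=observe();print(o['ee_pos'],o['wrist_force'])
r,_=blob(s,20,35,(240,140,400,210));print('pad scene',r[0],onz('scene',r[0],.045))
import sys
cv2.imwrite('pics/%s.png'%sys.argv[1],cv2.resize(s[90:220,150:440],None,fx=2.7,fy=2.7)[:,:,::-1])
E
python3 chk.py c
```

```text
[0.50699573 0.0496857  0.04490652] [-4.35002109  1.79027018 14.15286704]
pad scene (281.76922607421875, 163.15383911132812) [0.51077489 0.05016128 0.045     ]
```

View pics/c.png

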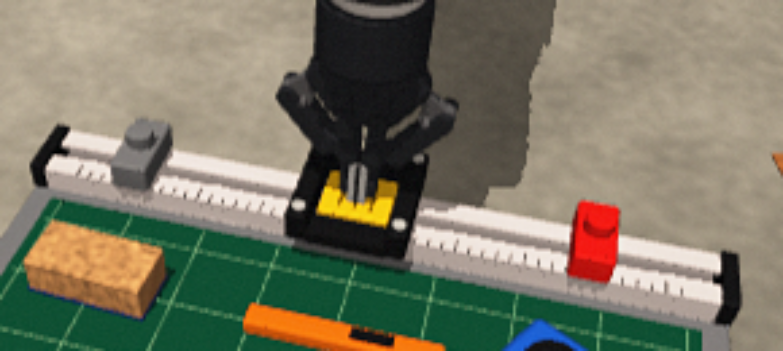

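The slider is following: its pad is at about (358,200) in the crop with the fingertips still centred. I keep going with a touch more pressure.

play_rows([
  [0, 0, 0, 0, 4, 0.4, 0],
  [0, 0, 0, 0, 5, 0, 0],
  [0, 0, 0, 0, 6, 0, 0],
  [0, 0, 0, 0, 6, 0, 0],
  [0, 0, 0, 0, 6, 0, 0],
  [0, 0, 0, 0, 6, 0, 0],
  [0, 0, 0, 0, 6, 0, 0],
  [0, 0, 0, 0, 6, 0, 0],
])

```text
time_s: 6.7
ee_pos: [0.5149, 0.0938, 0.0449]
eef_rot: [180.0, 0.1, 170.0]
wrist_force: [-5.0, 0.1, 19.7]
gripper_width: 0.0
grasp_force: 9.9
```

play_rows([
  [0, 0, 0, 0, 6, 0, 0],
  [0, 0, 0, 0, 6, 0, 0],
  [0, 0, 0, 0, 6, 0, 0],
  [0, 0, 0, 0, 6, 0, 0],
  [0, 0, 0, 0, 6, 0, 0],
  [0, 0, 0, 0, 6, 0, 0],
  [0, 0, 0, 0, 5, 0, 0],
  [0, 0, 0, 0, 4, 0, 0],
])

```text
time_s: 7.5
ee_pos: [0.5228, 0.1383, 0.0449]
eef_rot: [180.0, 0.1, 170.0]
wrist_force: [-4.0, -0.3, 19.2]
gripper_width: 0.0001
grasp_force: 9.4
```

play_rows([
  [0, 0, 0, 0, 3, 0, 0],
  [0, 0, 0, 0, 3, 0, 0],
  [0, 0, 0, 0, 3, 0, 0],
  [0, 0, 0, 0, 2, 0, 0],
  [0, 0, 0, 0, 2, 0, 0],
  [0, 0, 0, 0, 2, 0, 0],
  [0, 0, 0, 0, 1, 0, 0],
  [0, 0, 0, 0, 0, 0, 0],
])

```text
time_s: 8.3
ee_pos: [0.5256, 0.154, 0.0449]
eef_rot: [180.0, 0.1, 170.0]
wrist_force: [-4.2, 1.3, 18.2]
gripper_width: 0.0004
grasp_force: 9.0
```

play_rows([
  [0, 0, 0, 0, 1, 0, 0],
  [0, 0, 0, 0, 1, 0, 0],
  [0, 0, 0, 0, 1, 0, 0],
  [0, 0, 0, 0, 1, 0, 0],
  [0, 0, 0, 0, 1, 0, 0],
  [0, 0, 0, 0, 0, 0, 0],
  [0, 0, 0, 0, 0, 0, 0],
  [0, 0, 0, 0, 0, 0, 0],
])

```text
time_s: 9.1
ee_pos: [0.5265, 0.1589, 0.0449]
eef_rot: [179.9, 0.1, 170.0]
wrist_force: [-4.4, 1.5, 17.6]
gripper_width: 0.0002
grasp_force: 8.9
```

play_rows([
  [0, 0, 0, 0, 1, 0, 0],
  [0, 0, 0, 0, 1, 0, 0],
  [0, 0, 0, 0, 1, 0, 0],
  [0, 0, 0, 0, 1, 0, 0],
  [0, 0, 0, 0, 0, 0, 0],
  [0, 0, 0, 0, 0, 0, 0],
  [0, 0, 0, 0, 0, 0, 0],
  [0, 0, 0, 0, 0, 0, 0],
])

```text
time_s: 9.9
ee_pos: [0.5271, 0.1624, 0.0449]
eef_rot: [180.0, 0.1, 170.0]
wrist_force: [-4.9, -2.7, 18.2]
gripper_width: -0.0001
grasp_force: 9.2
```

```bash
python3 chk.py d
```

```text
[0.52710589 0.16241842 0.04484624] [-4.80386328 -1.56462058 19.04058104]
pad scene (338.60723876953125, 174.18710327148438) [0.53109667 0.16330178 0.045     ]
```

View pics/d.png

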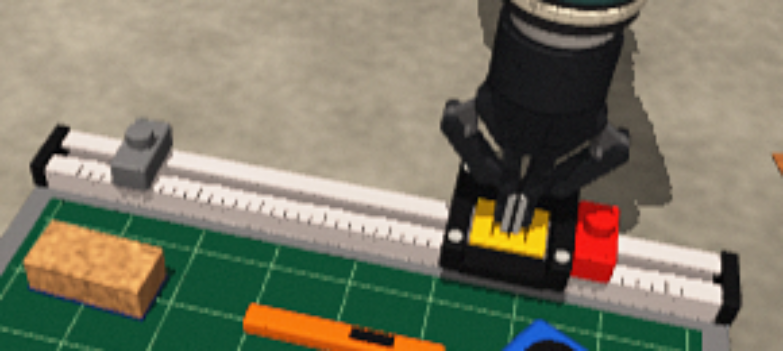

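The slider (right edge at about (575,235)) is at the red block, and the along-rail force has turned negative, which suggests contact. I push a little more to confirm.

play_rows([
  [0, 0, 0, 0, 1, 0, 0],
  [0, 0, 0, 0, 1, 0, 0],
  [0, 0, 0, 0, 0, 0, 0],
  [0, 0, 0, 0, 0, 0, 0],
  [0, 0, 0, 0, 0, 0, 0],
  [0, 0, 0, 0, 0, 0, 0],
  [0, 0, 0, 0, 0, 0, 0],
  [0, 0, 0, 0, 0, 0, 0],
])

```text
time_s: 10.8
ee_pos: [0.5272, 0.1628, 0.0448]
eef_rot: [-179.8, 0.1, 169.9]
wrist_force: [-6.8, -14.0, 21.5]
gripper_width: 0.0003
grasp_force: 10.8
```

The force along the rail is 14 N with only 0.4 mm of the 2 mm travelled, so the slider is home. I ease off most of the side push, then lift straight up.

play_rows([
  [0, 0, 0, 0, -0.7, 0, 0],
  [0, 0, 0, 0, -0.6, 0, 0],
  [0, 0, 0, 0, 0, 0, 0],
  [0, 0, 0, 0, 0, 0, 0],
  [0, 0, 0, 0, 0, 0, 0],
  [0, 0, 0, 0, 0, 0, 0],
  [0, 0, 0, 0, 0, 0, 0],
  [0, 0, 0, 0, 0, 0, 0],
])

```text
time_s: 11.6
ee_pos: [0.5272, 0.1626, 0.0449]
eef_rot: [-179.9, 0.1, 170.0]
wrist_force: [-4.9, -6.3, 19.7]
gripper_width: -0.0001
grasp_force: 9.8
```

play_rows([
  [0, 0, 0, 0, 0, -3, 0],
  [0, 0, 0, 0, 0, -4, 0],
  [0, 0, 0, 0, 0, -6, 0],
  [0, 0, 0, 0, 0, -10, 0],
  [0, 0, 0, 0, 0, -20, 0],
  [0, 0, 0, 0, 0, -30, 0],
  [0, 0, 0, 0, 0, -30, 0],
  [0, 0, 0, 0, 0, -30, 0],
])

```text
time_s: 12.4
ee_pos: [0.5267, 0.1632, 0.1786]
eef_rot: [180.0, 0.0, 170.0]
wrist_force: [0.8, 0.5, -0.8]
gripper_width: 0.0001
grasp_force: 0.0
```

play_rows([
  [0, 0, 0, 20, 0, -20, 0],
  [0, 0, 0, 25, 0, 0, 0],
  [0, 0, 0, 25, 0, 0, 0],
  [0, 0, 0, 25, 0, 0, 0],
  [0, 0, 0, 25, 0, 0, 0],
  [0, 0, 0, 10, 0, 0, 0],
  [0, 0, 0, 0, 0, 0, 0],
  [0, 0, 0, 0, 0, 0, 0],
])

```text
time_s: 13.2
ee_pos: [0.3998, 0.1858, 0.1972]
eef_rot: [180.0, 0.1, 170.0]
wrist_force: [0.7, 0.6, 0.5]
gripper_width: 0.0001
grasp_force: 0.0
```

```bash
python3 chk.py e
```

```text
[0.39990664 0.18572081 0.19687978] [ 0.32863138 -0.54533998 -0.20580948]
pad scene (338.98077392578125, 172.09613037109375) [0.52503554 0.16444307 0.045     ]
```

View pics/e.png

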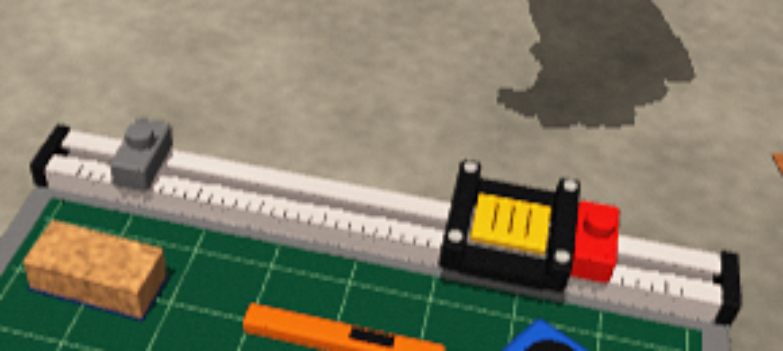

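The slider is flush against the red stop (contact edge at about (577,235)), the pad at about (512,222) has sprung back up, and the arm is clear. The tools have not moved.

```bash
python3 -c "from rig import *;print(job_done())"
```

```text
the job is handed in; nothing more can be done
None
```

The slider is home against the red stop with the pad released so the brake is on, the arm is clear, the tape measure, knife and sanding block were not touched, and the job was handed in at about 13 s.

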